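Set the ratchet and clamp a clock barrel

ROBOT

A 6-joint arm with a two-finger parallel gripper is mounted at the origin on the work surface. World frame = base frame: x ahead of the robot, y to its left, z up, the work surface at z = 0. Lengths are in mm, angles in rad, forces in N, time in s.
With the tool pointing down it reaches from about 275 to 750 mm from the base axis. Payload 10.2 kg.
Tool frame: the origin (TCP) lies at the very end of the fingers, on their centre line; the grasp point (between the pads) lies 19 mm behind it; z points along the fingers, y is the line along which they close (so a half turn about z gives the same grasp; the last joint's range is limited). The gripper opens to 85 mm and grips with 20 to 120 N. Pads are 22 mm wide; open, the fingers measure 114 mm over their backs; the gripper's body (76 mm by 85 mm) begins 54 mm behind the grasp point. The pads swing forward as they close: fully open they stand 13 mm farther back than shut.
Start: joints at [1.073, 0.313, 1.498, -0, 1.331, -0.223], TCP at [142.474, 505.304, 231.294] pointing down, gripper open.
Joint ranges: [-2.94, 2.94], [-0.97, 2.17], [0.19, 2.56], [-1.23, 4.37], [0.02, 3.11], [-2.88, 2.88]. Speed limits (rad/s): [2.39, 2.39, 3.01, 3.14, 3.14, 3.14].

INTERFACE

Orientations are given as a unit quaternion [w, x, y, z].
In Python, from rig import ctrl gives the robot as it stands.
- The arm moves only by the tool step_arm, never from a script. Its argument "increments" is a list of rows, each a list of 3 entries, a list of its own where there are three numbers: the shift along the tool's x, y, z in cm, then the turn, a rotation vector about the tool's x, y, z in degrees, then the opening in per cent of the stroke, from 0 (shut) to 100 (fully open). A call has 1 to 8 rows; each row is the pose to reach, as a shift and turn from the pose commanded when the call began, along the tool's axes at that moment; what a row does not reach only later rows make up. A row lasts 1/8 s, in which the tool goes at most 62.5 mm and 10.7 degrees, less where a joint would pass 70% of its speed; a pose out of reach is approached as far as the arm can. A call with a gripper value outside its range is refused whole. The fingers move at their own pace and stop on an object; "squeeze" is the grip in N (left out, the last holds). Time passes only in rows, so rows that repeat a pose let the fingers close. It gives the time, the measured TCP pose, the force, the opening and the grip force at its end, in the units of the state.
- ctrl.sense(): the state, without advancing time (a new reading comes with each control period).
- ctrl.capture(name): name is "side" or "top"; returns a dict with "img" (420x560x3 uint8, red, green, blue), "fx", "fy", "cx", "cy" (pixels), "extrinsics" (4x4, takes a point from camera to world coordinates). Camera axes: x right, y down, z forward; pixel columns grow to the right and rows downward; lengths in mm; the calibration is good to about 2 mm. A picture is of the moment at which its call begins. There is no depth.
- ctrl.finish_job(): hands the job in; it is judged then, once.
The state is a dict: "time_s": time; "joints": joint angles; "dq": joint speeds; "tau": joint torques, N m; "eef_pos": TCP position; "ee_rot": TCP orientation; "force": force on the tool from outside, world axes, zero at the start; "wrist_torque": the same for the moment, N m; "grip_width": opening from 0.0 (shut) to 1.0 (fully open); "grip_force": force on a finger pad.
Only numpy, scipy, OpenCV 4.12 (cv2) and the standard library are available. Lean on these libraries where they do the work, as an engineer would, in place of code of your own. Each camera call takes 0.05 s, during which the arm holds its last target. There are 200 camera calls.

TASK

Clamp the brass clock barrel in the small bench press. The press's ratchet is set to loosen: flip its red direction lever fully over to the green (tighten) dot, prove the setting by swinging the handle anticlockwise almost to its stop, feeling it free-wheel without turning the screw, then pump the handle clockwise until the pad grips the barrel firmly (the grip takes about 4 N more push than it did with the pad still in the air), never crushing it. Never wind the screw in the loosening direction, leave the lever at tighten, let go, and leave the other things on the bench where they are.

Things in the scene. Friction and masses are not known exactly. Their poses are not given: they have to be found in the camera images.
- press: Dark green cast bench press, fixed to the bench: base 130 x 150 x 25 mm, two steel columns, bridge whose top is 115 mm above the bench. Origin: underside centre of the base, on the upright screw axis; x axis across the bridge, y axis along it, z up. The handle swings about the screw axis on the +y side of the press.
- axis (a point): Point on the upright screw axis, 150 mm above the bench: the centre about which handle, screw and lever all turn.
- handle (a joint): Steel ratchet handle on the press, rad about the screw axis: 0 = along the press's +y axis, positive = clockwise from above (tightening stroke), stops at -0.6 and +0.6. Free-wheeling takes at most 2 N at the grip, with clicks every 0.26 rad; up to 0.3 rad of a driving stroke is lost before the ratchet bites. Head and bar reach 144 mm above the bench.
- grip_mid (a point): Middle of the upright wooden grip, at the handle's end, 105 mm from the screw axis: a cylinder 22 mm in diameter and 48 mm tall (141 to 189 mm above the bench) which spins freely on its pin; this point is on its centre line, 167 mm above the bench.
- lever (a joint): Red direction lever, turning about the screw axis relative to the handle; stays put, 2 to 3 N at the fin moves it. 0 = loosen (red dot), 1.0 = stop, tighten (green dot), rad, positive anticlockwise from above; half-way locks both ways. At loosen the handle drives the screw anticlockwise and free-wheels clockwise; at tighten it drives clockwise and free-wheels anticlockwise.
- lever_fin (a point): Centre of the lever's upright red fin, 28 mm from the screw axis on the side away from the grip, 165 mm above the bench. Fin: 30 mm long (radially), 10 mm thick (tangentially), 28 mm tall (top at 179 mm). Its direction from the axis is the handle's, reversed and turned by (lever - 0.5) rad anticlockwise.
- screw (a joint): The press's screw, rad; starts at 0, positive = clockwise = pad going down, 2 mm per rad. With the pad still in the air its own friction asks about 8.5 N of push at the grip while turning (sagging to about 6.5 N when the stroke pauses); it stays where it is left.
- pad: Black rubber pad, 34 mm across, under the screw, over the barrel; origin: centre of its underside. Starts 1.5 to 3.5 mm above the barrel. After touching, each 0.1 rad of screw adds about 40 N of clamping and 0.7 N to the push at the grip. Firm: 2 to 6.5 N more push than in the air (80 to 420 N on the barrel); from about 8 N more (480 N) it is crushed.
- barrel: Brass clock mainspring barrel, 42 mm in diameter, standing in the nest of the press, fast; origin at the centre of its underside, down in the nest. Its height in the nest is not known exactly.
- oiler: Bystander: small amber oil bottle, 32 mm in diameter, 70 mm tall, standing; origin: centre of its underside.
- driver: Bystander: screwdriver, 160 mm long, lying on the bench; origin near its middle.
- wheel: Bystander: brass clock wheel, 52 mm in diameter, lying flat with its 27 mm arbor up; origin: centre of its underside.
There are look-alikes about, which are no part of the job. Of the things like the press, leave any that is purple; of the rest the smaller one is meant.

How it is judged (in metres and radians):
On the way, in this order (a step that is already met when the one before it is completed fails the run):
1. the direction lever is flipped to tighten (past 0.85 rad) with the screw not turned (value of joint lever above 0.85 rad and value of joint screw below 0.2 rad), for 0.2 s.
2. the handle is swung back anticlockwise past -0.4 rad, free-wheeling: lever at tighten, screw unturned (value of joint handle below -0.4 rad and value of joint lever above 0.8 rad and value of joint screw below 0.25 rad), for 0.1 s.
At the end, for the whole second after the job is handed in: the pad clamps the barrel with 80 to 420 N, the lever still stands at tighten (past 0.8 rad), and the robot has let go (contact force between pad and barrel between 80 and 420 N and value of joint lever above 0.8 rad); the robot touches nothing.
It fails at once if the barrel is crushed (pad force above 480 N) (contact force between pad and barrel above 480 N).
It fails at once if the screw is wound in the loosening direction (more than 0.25 rad back from its start) (value of joint screw below -0.25 rad).
It fails at once if a bystander is shifted by more than 30 mm (distance of any of oiler, driver, wheel from where it was at the start of the episode above 0.03 m).
It also fails if it takes over 64 s, if anything falls off the work surface, if the arm or the gripper's body presses on something with over 40 N, if the wrist force passes 120 N, or if a joint passes its speed limit or range.

## Working session

There is one attempt and no reset: what is moved stays moved. The work goes in short steps, Python scripts to look and compute and a tool call to move; the robot and the scene stay as the last step left them, time stands still between calls to the robot, and variables do not carry over. Pictures are saved under pics/ and viewed, at most 10 in all, crops included, and the job is handed in when it is done.

Besides the shell and the picture viewer there is one more tool, called after "Request:" by a JSON object that holds its "method" and its "body". step_arm: Moves the arm, as the interface text tells. Its arguments: {"type":"object","properties":{"increments":{"type":"array"},"squeeze":{"type":"number"}},"required":["increments"]}

```bash
mkdir -p pics; cat > h.py <<'E'
import numpy as np, cv2
from rig import ctrl
def cap(n,f):
    c=ctrl.capture(n); cv2.imwrite(f'pics/{f}.png',c['img'][:,:,::-1]); np.savez(f'pics/{f}.npz',**c); return c
def ray(c,u,v):
    E=np.array(c['extrinsics']); d=E[:3,:3]@np.array([(u-c['cx'])/c['fx'],(v-c['cy'])/c['fy'],1]); return E[:3,3],d
def onz(c,u,v,z):
    o,d=ray(c,u,v); return o+d*(z-o[2])/d[2]
def pix(c,p):
    E=np.linalg.inv(np.array(c['extrinsics'])); q=E[:3,:3]@np.array(p)+E[:3,3]; return c['fx']*q[0]/q[2]+c['cx'],c['fy']*q[1]/q[2]+c['cy']
E
python3 - <<'E'
from h import *
a=cap('top','t0');b=cap('side','s0')
for c in(a,b): print(np.round(np.array(c['extrinsics']),3).tolist(),c['fx'],c['cx'],c['cy'])
print(ctrl.sense())
E
```

```text
[[0.013, -0.996, 0.088, 406.106], [-1.0, -0.013, -0.001, -15.012], [0.002, -0.088, -0.996, 1089.619], [0.0, 0.0, 0.0, 1.0]] 481.2261157824738 281.4944935074083 201.3307731792096
[[0.862, -0.254, 0.438, 112.157], [-0.506, -0.403, 0.762, -695.706], [-0.016, -0.879, -0.476, 558.341], [0.0, 0.0, 0.0, 1.0]] 488.0545329137131 281.1353811723766 211.17948920480853
{'time_s': 0.1, 'joints': array([ 1.07261573e+00,  3.13385945e-01,  1.49835707e+00, -1.76752426e-05,
        1.33098820e+00, -2.23404048e-01]), 'dq': array([-0.00184888, -0.00103973, -0.00169007,  0.00067856, -0.00202907,
       -0.00016917]), 'tau': array([ 2.23341420e-03, -4.12901366e+01, -2.60138601e+01, -2.08137253e-04,
        3.08963870e-03,  2.62580971e-05]), 'eef_pos': array([142.3562926 , 505.09587116, 230.7979674 ]), 'ee_rot': array([-1.92934041e-04,  1.36954360e-01,  9.90577195e-01, -5.35658891e-04]), 'force': array([ 0.05399913, -0.24958994, -0.33812844]), 'wrist_torque': array([-0.01466502, -0.01167737,  0.01623793]), 'grip_force': 0.0, 'grip_width': 1.001546996619995}
```

View pics/t0.png

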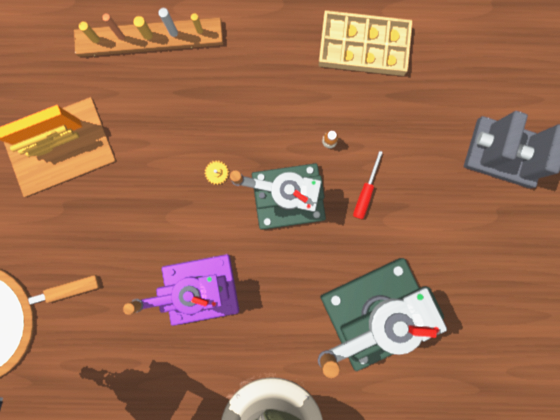

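View pics/s0.png

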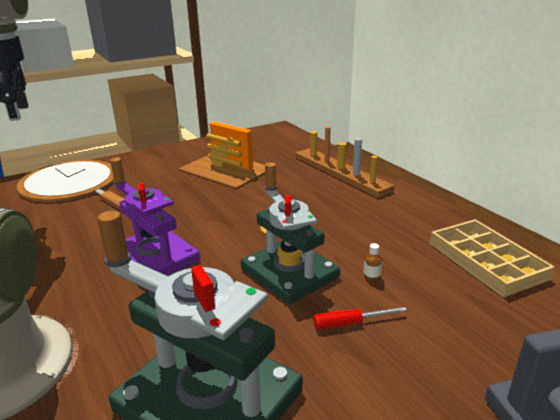

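Three presses show in the top view: purple at (195,295), a large green one at (395,325) and a small green one at (290,190). Purple is excluded, and the small green one is the smaller of the other two, so that is the one meant. I'll confirm in a crop and measure it.

```bash
python3 - <<'E'
from h import *
a=dict(np.load('pics/t0.npz'));b=dict(np.load('pics/s0.npz'))
A=a['img'][130:240,190:390,::-1]; B=b['img'][150:310,230:430,::-1]
A=cv2.resize(A,None,fx=4,fy=4,interpolation=cv2.INTER_CUBIC)[:, :];B=cv2.resize(B,None,fx=2.4,fy=2.4,interpolation=cv2.INTER_CUBIC)
cv2.imwrite('pics/c1.png',A);
def blobs(c,lo,hi,box,name):
    h=cv2.cvtColor(c['img'],cv2.COLOR_RGB2HSV); m=cv2.inRange(h,lo,hi); k=np.zeros_like(m); u0,v0,u1,v1=box; k[v0:v1,u0:u1]=m[v0:v1,u0:u1]
    n,l,s,ce=cv2.connectedComponentsWithStats(k)
    for i in range(1,n):
        if s[i,4]>12: print(name,s[i].tolist(),ce[i].round(1))
blobs(a,(0,150,120),(8,255,255),(270,170,325,220),'fin top'); 
blobs(b,(0,150,100),(8,255,255),(260,180,330,230),'fin side')
blobs(a,(5,100,60),(18,220,220),(225,165,260,195),'grip top'); 
blobs(b,(5,100,50),(18,220,220),(255,155,285,195),'grip side')
blobs(a,(50,60,100),(85,255,255),(270,170,325,220),'green')
blobs(a,(0,0,170),(179,60,255),(255,160,330,235),'bright')
for n,u,v,z in(('grip',236,176,189),('axis',289,189,150),('fin',303,198,179)): print(n,onz(a,u,v,z).round(1))
E
```

```text
fin top [294, 190, 14, 12, 73] [300.1 195.9]
fin side [285, 194, 7, 22, 109] [287.4 203.6]
grip top [225, 165, 35, 30, 634] [239.4 179.2]
grip side [255, 155, 30, 40, 1102] [269.3 173.1]
green [270, 170, 51, 10, 153] [297.1 172.9]
green [312, 181, 4, 4, 13] [313.4 182.4]
green [270, 213, 13, 7, 33] [274.7 216.5]
green [286, 214, 23, 6, 63] [297. 217.]
bright [306, 167, 7, 7, 36] [309.2 169.7]
bright [255, 172, 66, 39, 1228] [290.4 189.4]
bright [284, 184, 11, 11, 95] [288.8 188.8]
bright [264, 218, 7, 7, 39] [266.8 221.2]
grip [532.3  70.9 189. ]
axis [513.3 -30.  150. ]
fin [493.2 -56.3 179. ]
```

View pics/c1.png

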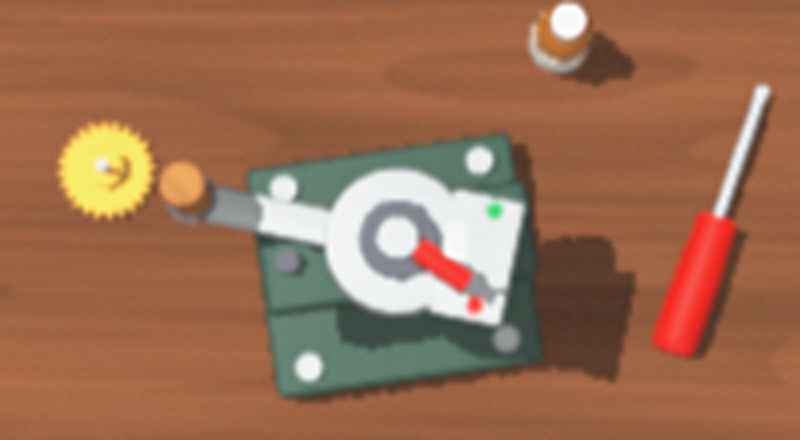

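The crop confirms the small green press: grip top at about px (236,176), hub at (289,189), red fin centred at (300.5,196) and pointing to the red dot at (309,206). Next I'll work out the geometry.

```bash
cat >> h.py <<'E'
from scipy.spatial.transform import Rotation as R
def rel(p,yaw_y=None):
    "shift in tool axes (cm) to TCP world p and turn about tool z (deg) so tool y has world angle yaw_y deg (mod 180)"
    s=ctrl.sense(); w=s['ee_rot']; r=R.from_quat([w[1],w[2],w[3],w[0]]); M=r.as_matrix()
    d=M.T@(np.array(p)-s['eef_pos'])/10; cur=np.degrees(np.arctan2(M[1,1],M[0,1]))
    return d.round(2), None if yaw_y is None else round(cur-yaw_y,1), round(cur,1)
E
python3 - <<'E'
from h import *
a=dict(np.load('pics/t0.npz'));b=dict(np.load('pics/s0.npz'))
P=[onz(a,190+x/4,130+y/4,28) for x,y in((478,160),(283,187),(308,367),(505,338))]
print(np.mean(P,0).round(1), [np.linalg.norm(P[i]-P[i-1]).round(1) for i in range(4)])
for z in(150,158): ax=onz(a,289,189.1,z); print('axis',ax.round(1))
g=onz(a,190+183/4,130+185/4,189); f=onz(a,300.5,196,179)
for ax in (onz(a,289,189.1,155),):
  for p in(g,f): d=p-ax; print(p.round(1),np.hypot(d[0],d[1]).round(1),np.degrees(np.arctan2(d[1],d[0])).round(1))
print('side pix pred grip,fin',pix(b,g),pix(b,f))
th=np.radians(-129.); fin=np.array([ax[0]+30*np.cos(th),ax[1]+30*np.sin(th),240])
print(fin,rel(fin,-39))
E
```

```text
[512.4 -30.7  28. ] [np.float64(100.3), np.float64(109.6), np.float64(101.1), np.float64(109.9)]
axis [513.1 -30.  150. ]
axis [512.2 -29.8 158. ]
[531.8  71.4 189. ] 103.1 79.3
[496.9 -51.5 179. ] 26.7 -125.9
side pix pred grip,fin (np.float64(270.57698580694336), np.float64(164.05706497220618)) (np.float64(288.05208200283556), np.float64(197.25844482371082))
[493.68881578 -53.20845974 240.        ] (array([-48.96, -44.2 ,  -0.88]), np.float64(113.3), np.float64(74.3))
```

Request:
{"method": "step_arm", "body": {"increments": [[[-6,-5.5,-3],[0,0,10],36],[[-12,-11,-4],[0,0,20],36],[[-18,-16.5,-4],[0,0,30],36],[[-24,-22,-4],[0,0,40],36],[[-30,-27.5,-4],[0,0,50],36],[[-36,-33,-4],[0,0,60],36],[[-42,-38.5,-4],[0,0,70],36],[[-48.8,-44.2,-4],[0,0,80],36]], "squeeze": 40}}

```text
time_s: 1.1
eef_pos: [404.5, 82.9, 270.9]
ee_rot: [0.0, 0.744, 0.669, 0.0]
force: [0.9, 0.8, -0.5]
grip_width: 0.361
grip_force: 0.0
```

```bash
python3 - <<'E'
from h import *
th=np.radians(-128.); print(ctrl.sense()['eef_pos'],ctrl.sense()['joints'].round(2),rel([512.4+30*np.cos(th),-30.5+30*np.sin(th),200],-38))
E
```

```text
[404.47291819  82.92267906 270.90489274] [-0.08  0.03  1.73  0.    1.38  0.02] (array([-12.68,  10.35,   7.09]), np.float64(31.9), np.float64(-6.1))
```

Request:
{"method": "step_arm", "body": {"increments": [[[0,0,0],[0,0,0],36]]}}

```text
time_s: 1.23
eef_pos: [405.1, 81.8, 270.3]
ee_rot: [-0.0, 0.744, 0.668, -0.001]
force: [-0.8, 0.5, 0.5]
grip_width: 0.362
grip_force: 0.0
```

```bash
python3 - <<'E'
from h import *
th=np.radians(-128.); print(ctrl.sense()['eef_pos'],rel([512.4+30*np.cos(th),-30.5+30*np.sin(th),200],-38))
E
```

```text
[405.12735995  81.84906357 270.30088068] (array([-12.56,  10.3 ,   7.02]), np.float64(31.8), np.float64(-6.2))
```

Commanded and measured poses agree. Moving over the fin at z=200.

Request:
{"method": "step_arm", "body": {"increments": [[[-4.2,3.4,0],[0,0,10],36],[[-8.4,6.8,0],[0,0,20],36],[[-12.6,10.3,2],[0,0,30],36],[[-12.6,10.3,5],[0,0,31.8],36],[[-12.6,10.3,7],[0,0,31.8],36],[[-12.6,10.3,7],[0,0,31.8],36]]}}

```text
time_s: 1.98
eef_pos: [493.0, -49.8, 199.8]
ee_rot: [-0.001, 0.897, 0.443, -0.001]
force: [-1.1, -0.1, 0.3]
grip_width: 0.355
grip_force: 0.0
```

```bash
python3 - <<'E'
from h import *
th=np.radians(-128.); print(ctrl.sense()['eef_pos'],rel([512.4+30*np.cos(th),-30.5+30*np.sin(th),158],-38))
a=cap('top','t1');b=cap('side','s1')
A=a['img'][150:240,225:345,::-1]; B=b['img'][130:250,220:380,::-1]
I=np.hstack([cv2.resize(A,(400,300),interpolation=3),cv2.resize(B,(400,300),interpolation=3)])
cv2.imwrite('pics/c2.png',I)
E
```

```text
[492.99240136 -49.8358096  199.79052944] (array([-0.28,  0.35,  4.18]), np.float64(0.5), np.float64(-37.5))
```

View pics/c2.png

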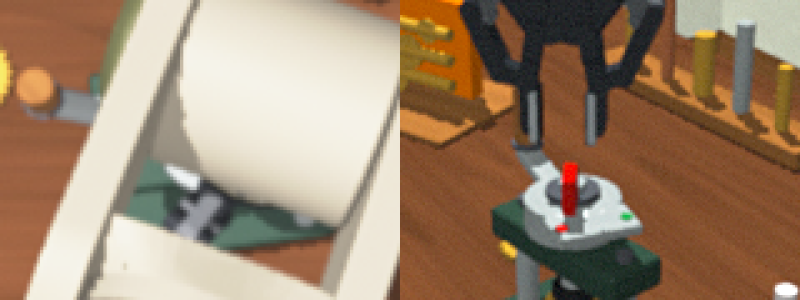

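The side view shows the fingers (crop x 535 and 590) straddling the fin (x 570). Descending with a small centring shift.

Request:
{"method": "step_arm", "body": {"increments": [[[-0.3,0.3,0],[0,0,0],36],[[-0.3,0.35,2],[0,0,0],36],[[-0.3,0.35,3.5],[0,0,0],36],[[-0.3,0.35,4.3],[0,0,0],36],[[-0.3,0.35,4.3],[0,0,0],36],[[-0.3,0.35,4.3],[0,0,0],36]]}}

```text
time_s: 2.82
eef_pos: [495.0, -55.4, 158.4]
ee_rot: [0.0, 0.897, 0.442, 0.0]
force: [-0.1, 0.3, 0.2]
grip_width: 0.364
grip_force: 0.0
```

```bash
python3 - <<'E'
from h import *
print(ctrl.sense()['eef_pos'],ctrl.sense()['force'])
for a in range(-128,-50,8):
    th=np.radians(a); print(a,rel([512.4+30*np.cos(th),-30.5+30*np.sin(th),157],a+90))
b=cap('side','s2');cv2.imwrite('pics/c3.png',cv2.resize(b['img'][130:250,220:380,::-1],(640,480),interpolation=3))
E
```

```text
[494.97505956 -55.37562984 158.41772884] [-0.09090283  0.27044903  0.15858564]
-128 (array([ 0.03, -0.16,  0.14]), np.float64(0.5), np.float64(-37.5))
-120 (array([0.06, 0.26, 0.14]), np.float64(-7.5), np.float64(-37.5))
-112 (array([0.14, 0.67, 0.14]), np.float64(-15.5), np.float64(-37.5))
-104 (array([0.28, 1.06, 0.14]), np.float64(-23.5), np.float64(-37.5))
-96 (array([0.48, 1.44, 0.14]), np.float64(-31.5), np.float64(-37.5))
-88 (array([0.72, 1.78, 0.14]), np.float64(-39.5), np.float64(-37.5))
-80 (array([1.01, 2.08, 0.14]), np.float64(-47.5), np.float64(-37.5))
-72 (array([1.34, 2.34, 0.14]), np.float64(-55.5), np.float64(-37.5))
-64 (array([1.7 , 2.55, 0.14]), np.float64(-63.5), np.float64(-37.5))
-56 (array([2.08, 2.71, 0.14]), np.float64(-71.5), np.float64(-37.5))
```

View pics/c3.png

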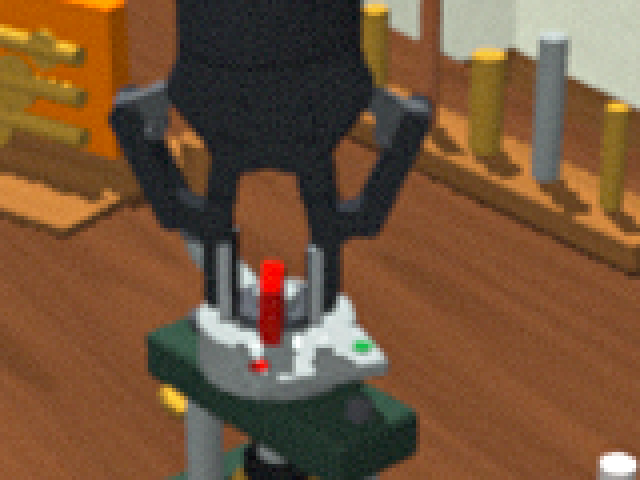

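The fin stands centred between the pads (crop x 270, pads at 225 and 315). I'll narrow the gap, then arc anticlockwise about the axis.

Request:
{"method": "step_arm", "body": {"increments": [[[0.05,0,0.1],[0,0,0],21],[[0.05,0,0.1],[0,0,0],21],[[0.06,0.25,0.1],[0,0,-7.5],21],[[0.14,0.65,0.1],[0,0,-15.5],21],[[0.28,1.05,0.1],[0,0,-23.5],21],[[0.48,1.45,0.1],[0,0,-31.5],21],[[0.72,1.8,0.1],[0,0,-39.5],21],[[0.72,1.8,0.1],[0,0,-39.5],21]]}}

```text
time_s: 3.88
eef_pos: [513.4, -60.6, 156.9]
ee_rot: [0.0, 0.695, 0.719, 0.0]
force: [-0.4, 0.7, 0.4]
grip_width: 0.214
grip_force: 0.0
```

```bash
python3 - <<'E'
from h import *
s=ctrl.sense();print(s['eef_pos'],s['force'],s['wrist_torque'])
for a in range(-96,-50,6):
    th=np.radians(a); print(a,rel([512.4+30*np.cos(th),-30.5+30*np.sin(th),157],a+90))
E
```

```text
[513.43401179 -60.55187454 156.87179867] [-0.38776813  0.7012597   0.38533586] [ 0.00383426 -0.02785978 -0.01000727]
-96 (array([ 0.04, -0.42, -0.01]), np.float64(7.9), np.float64(1.9))
-90 (array([ 0.01, -0.1 , -0.01]), np.float64(1.9), np.float64(1.9))
-84 (array([ 0.01,  0.21, -0.01]), np.float64(-4.1), np.float64(1.9))
-78 (array([ 0.05,  0.52, -0.01]), np.float64(-10.1), np.float64(1.9))
-72 (array([ 0.12,  0.83, -0.01]), np.float64(-16.1), np.float64(1.9))
-66 (array([ 0.23,  1.12, -0.01]), np.float64(-22.1), np.float64(1.9))
-60 (array([ 0.36,  1.41, -0.01]), np.float64(-28.1), np.float64(1.9))
-54 (array([ 0.52,  1.68, -0.01]), np.float64(-34.1), np.float64(1.9))
```

Request:
{"method": "step_arm", "body": {"increments": [[[0.01,0.2,0],[0,0,-4],21],[[0.05,0.52,0],[0,0,-10],21],[[0.12,0.83,0],[0,0,-16],21],[[0.23,1.12,0],[0,0,-22],21],[[0.23,1.12,0],[0,0,-22],21]]}}

```text
time_s: 4.5
eef_pos: [524.4, -58.0, 156.9]
ee_rot: [0.0, 0.546, 0.838, -0.0]
force: [-0.3, -0.6, -0.0]
grip_width: 0.211
grip_force: 0.3
```

```bash
python3 - <<'E'
from h import *
s=ctrl.sense();print(s['eef_pos'],s['force'],s['wrist_torque'])
for a in range(-66,-40,4):
    th=np.radians(a); print(a,rel([512.4+30*np.cos(th),-30.5+30*np.sin(th),157],a+90))
a=cap('top','t3')
b=cap('side','s3')
A=a['img'][150:240,225:345,::-1]; B=b['img'][150:240,240:360,::-1]
cv2.imwrite('pics/c4.png',np.hstack([cv2.resize(A,(400,300),interpolation=3),cv2.resize(B,(400,300),interpolation=3)]))
E
```

```text
[524.40568974 -57.9962444  156.88951684] [-0.34062462 -0.64502423 -0.04535007] [-0.04538849  0.0807698  -0.078341  ]
-66 (array([ 0.  ,  0.02, -0.01]), np.float64(-0.2), np.float64(23.8))
-62 (array([ 0.01,  0.23, -0.01]), np.float64(-4.2), np.float64(23.8))
-58 (array([ 0.03,  0.44, -0.01]), np.float64(-8.2), np.float64(23.8))
-54 (array([ 0.07,  0.65, -0.01]), np.float64(-12.2), np.float64(23.8))
-50 (array([ 0.12,  0.85, -0.01]), np.float64(-16.2), np.float64(23.8))
-46 (array([ 0.19,  1.05, -0.01]), np.float64(-20.2), np.float64(23.8))
-42 (array([ 0.26,  1.24, -0.01]), np.float64(-24.2), np.float64(23.8))
```

View pics/c4.png

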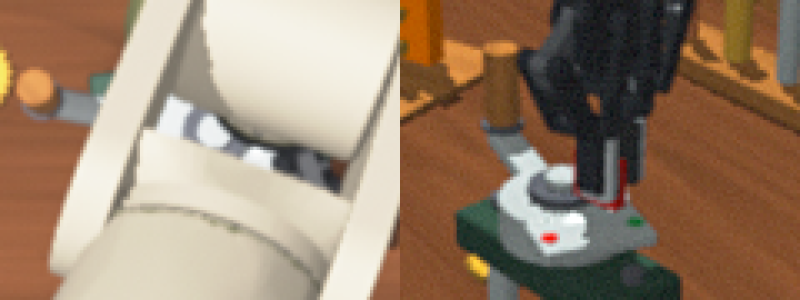

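The fin (crop x 615) is almost at the green dot (635,222), and the grip has not moved (40,88). I'll push on gently to the stop.

Request:
{"method": "step_arm", "body": {"increments": [[[0.01,0.23,0],[0,0,-4],21],[[0.01,0.23,0],[0,0,-4],21]]}}

```text
time_s: 4.85
eef_pos: [526.0, -57.1, 156.8]
ee_rot: [-0.0, 0.516, 0.856, -0.001]
force: [-3.4, -1.5, 0.3]
grip_width: 0.212
grip_force: 2.1
```

Request:
{"method": "step_arm", "body": {"increments": [[[0.02,0.2,0],[0,0,-4],21],[[0.02,0.2,0],[0,0,-4],21]]}}

```text
time_s: 5.1
eef_pos: [528.3, -55.6, 157.0]
ee_rot: [0.0, 0.486, 0.874, 0.0]
force: [0.2, 0.2, -0.7]
grip_width: 0.213
grip_force: 0.1
```

Request:
{"method": "step_arm", "body": {"increments": [[[0.02,0.2,0],[0,0,-4],21],[[0.02,0.2,0],[0,0,-4],21]]}}

```text
time_s: 5.35
eef_pos: [529.9, -54.5, 156.9]
ee_rot: [0.0, 0.456, 0.89, 0.0]
force: [-0.3, -0.8, 0.4]
grip_width: 0.213
grip_force: 0.2
```

```bash
python3 - <<'E'
from h import *
s=ctrl.sense();print(s['eef_pos'],s['force'],s['wrist_torque'])
a=cap('top','t4')
b=cap('side','s4')
A=a['img'][150:240,225:345,::-1]; B=b['img'][150:240,240:360,::-1]
cv2.imwrite('pics/c5.png',np.hstack([cv2.resize(A,(400,300),interpolation=3),cv2.resize(B,(400,300),interpolation=3)]))
E
```

```text
[529.87089761 -54.45510759 156.91412382] [-0.25321541 -0.82008229  0.38141838] [-0.12021575  0.03182554 -0.03747292]
```

View pics/c5.png

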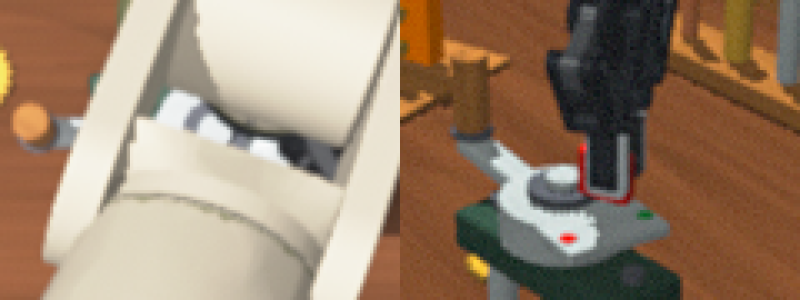

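The grip moved anticlockwise in the top view, from crop (40,90) to (33,120), under small forces. So the lever is at its stop by the green dot and the handle is free-wheeling. Next I'll back off, lift and find the grip.

Request:
{"method": "step_arm", "body": {"increments": [[[0,-0.3,0],[0,0,0],26],[[0,-0.3,-2],[0,0,0],30],[[0,-0.3,-4.5],[0,0,0],40],[[0,-0.3,-6.5],[0,0,0],60],[[0,-0.3,-6.5],[0,0,0],60]]}}

```text
time_s: 6.08
eef_pos: [527.8, -56.4, 222.9]
ee_rot: [0.001, 0.455, 0.891, 0.0]
force: [0.4, 0.3, -0.8]
grip_width: 0.595
grip_force: 0.0
```

```bash
python3 - <<'E'
from h import *
a=dict(np.load('pics/t4.npz'));h=cv2.cvtColor(a['img'],cv2.COLOR_RGB2HSV)
for y in range(178,196,2): print(h[y,226:246:2].tolist()) if 0 else None
g=onz(a,225+33.5*.3,150+120*.3,189);ax=np.array([512.4,-30.5]);d=g[:2]-ax
print(g,np.hypot(*d),np.degrees(np.arctan2(d[1],d[0])),'handle',np.pi/2+.156-np.arctan2(d[1],d[0]))
print(rel([g[0],g[1],215],8.9))
E
```

```text
[513.24247938  72.33587041 189.        ] 102.83932134786016 89.53061677245894 handle 0.16419228277422904
(array([11.28,  6.37,  0.78]), np.float64(27.0), np.float64(35.9))
```

Request:
{"method": "step_arm", "body": {"increments": [[[3.8,2.1,0.5],[0,0,9],60],[[7.6,4.2,0.5],[0,0,18],60],[[11.4,6.4,0.5],[0,0,27],60],[[11.4,6.4,0.5],[0,0,27],60],[[11.4,6.4,0.5],[0,0,27],60]]}}

```text
time_s: 6.7
eef_pos: [512.0, 73.2, 216.1]
ee_rot: [-0.0, 0.649, 0.761, -0.0]
force: [0.5, 0.5, 0.6]
grip_width: 0.604
grip_force: 0.0
```

```bash
python3 - <<'E'
from h import *
print(rel([513.2,74,151],8.9))
b=cap('side','s5')
cv2.imwrite('pics/c6.png',cv2.resize(b['img'][120:240,220:380,::-1],(640,480),interpolation=3))
E
```

```text
(array([0.06, 0.13, 6.51]), np.float64(0.1), np.float64(9.0))
```

View pics/c6.png

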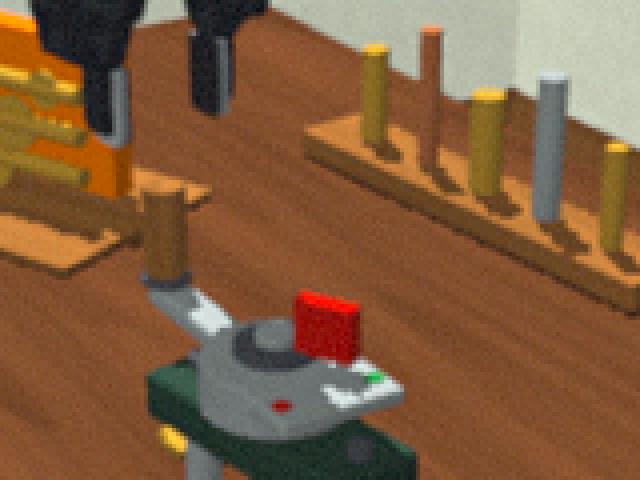

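The fin points at the green dot (375,378), and the fingers straddle the grip (165,230). Descending to grasp it.

Request:
{"method": "step_arm", "body": {"increments": [[[0.05,0.1,2],[0,0,0],60],[[0.05,0.1,4.5],[0,0,0],60],[[0.05,0.1,6.4],[0,0,0],60],[[0.05,0.1,6.4],[0,0,0],50],[[0.05,0.1,6.4],[0,0,0],20],[[0.05,0.1,6.4],[0,0,0],10],[[0.05,0.1,6.4],[0,0,0],10]], "squeeze": 45}}

```text
time_s: 7.62
eef_pos: [513.6, 73.8, 153.8]
ee_rot: [0.001, 0.65, 0.76, 0.0]
force: [0.2, -3.1, 4.8]
grip_width: 0.242
grip_force: 44.0
```

```bash
cat >> h.py <<'E'
AX=np.array([512.4,-30.5]); T0=np.pi/2+.156
def hpos(h,r=105): return AX+r*np.array([np.cos(T0-h),np.sin(T0-h)])
def hnow():
    s=ctrl.sense(); d=s['eef_pos'][:2]-AX; a=np.arctan2(d[1],d[0]); t=np.array([np.sin(a),-np.cos(a)])
    return dict(t=s['time_s'],pos=s['eef_pos'].round(1),h=round(T0-a,3),r=round(np.hypot(*d),1),push=round(-s['force'][:2]@t,2),rad=round(s['force'][:2]@[np.cos(a),np.sin(a)],2),f=s['force'].round(1),gw=s['grip_width'],gf=s['grip_force'])
def plan(hs,z=151):
    for h in hs: print(h,rel([*hpos(h,hnow()['r']),z])[0])
E
python3 - <<'E'
from h import *
print(hnow()); plan([0.1,0,-.1,-.2,-.3,-.4,-.5,-.55])
E
```

```text
{'t': 7.625, 'pos': array([513.6,  73.8, 153.8]), 'h': np.float64(0.168), 'r': np.float64(104.3), 'push': np.float64(-0.2), 'rad': np.float64(-3.14), 'f': array([ 0.2, -3.1,  4.8]), 'gw': 0.24194317356403544, 'gf': 44.01616036891937}
0.1 [ 0.09 -0.7   0.27]
0 [ 0.15 -1.74  0.27]
-0.1 [ 0.09 -2.79  0.27]
-0.2 [-0.06 -3.82  0.27]
-0.3 [-0.32 -4.83  0.27]
-0.4 [-0.68 -5.81  0.27]
-0.5 [-1.13 -6.75  0.27]
-0.55 [-1.39 -7.2   0.27]
```

Request:
{"method": "step_arm", "body": {"increments": [[[0,0,-0.3],[0,0,0],10],[[0.1,-0.7,-0.3],[0,0,0],10],[[0.15,-1.75,-0.3],[0,0,0],10],[[0.1,-2.8,-0.3],[0,0,0],10],[[-0.05,-3.8,-0.3],[0,0,0],10],[[-0.3,-4.85,-0.3],[0,0,0],10],[[-0.3,-4.85,-0.3],[0,0,0],10]]}}

```text
time_s: 8.5
eef_pos: [464.9, 62.2, 154.2]
ee_rot: [-0.0, 0.65, 0.76, -0.002]
force: [4.5, -11.3, -18.1]
grip_width: 0.243
grip_force: 45.6
```

```bash
python3 - <<'E'
from h import *
print(hnow()); plan([-.3,-.4,-.5,-.55])
E
```

```text
{'t': 8.5, 'pos': array([464.9,  62.2, 154.2]), 'h': np.float64(-0.318), 'r': np.float64(104.2), 'push': np.float64(1.14), 'rad': np.float64(-12.09), 'f': array([  4.5, -11.3, -18.1]), 'gw': 0.24314070037223473, 'gf': 45.64241588115692}
-0.3 [0.06 0.17 0.32]
-0.4 [-0.3  -0.8   0.33]
-0.5 [-0.75 -1.74  0.33]
-0.55 [-1.02 -2.19  0.33]
```

Request:
{"method": "step_arm", "body": {"increments": [[[-0.2,0,0.2],[0,0,0],10],[[-0.45,-0.8,0.2],[0,0,0],10],[[-0.9,-1.7,0.2],[0,0,0],10],[[-1.05,-2.0,0.2],[0,0,0],10],[[-1.05,-2.0,0.2],[0,0,0],10]]}}

```text
time_s: 9.12
eef_pos: [447.0, 50.2, 153.9]
ee_rot: [-0.0, 0.65, 0.76, -0.0]
force: [-3.5, 2.1, -0.3]
grip_width: 0.241
grip_force: 47.4
```

```bash
python3 - <<'E'
from h import *
print(hnow()); plan([-.4,-.3,-.2,-.1,0,.1,.2,.3,.4,.5])
E
```

```text
{'t': 9.125, 'pos': array([447. ,  50.2, 153.9]), 'h': np.float64(-0.525), 'r': np.float64(103.9), 'push': np.float64(1.36), 'rad': np.float64(3.85), 'f': array([-3.5,  2.1, -0.3]), 'gw': 0.24097945318837172, 'gf': 47.35513687133789}
-0.4 [0.58 1.16 0.29]
-0.3 [0.94 2.14 0.29]
-0.2 [1.2  3.14 0.28]
-0.1 [1.35 4.17 0.28]
0 [1.4  5.21 0.28]
0.1 [1.35 6.24 0.28]
0.2 [1.2  7.27 0.28]
0.3 [0.94 8.28 0.28]
0.4 [0.58 9.25 0.28]
0.5 [ 0.13 10.19  0.28]
```

Step 2 is met: the handle reached -0.525 with about 1 N of push. Now the first drive stroke.

Request:
{"method": "step_arm", "body": {"increments": [[[0.6,1.15,0],[0,0,0],10],[[0.95,2.15,0],[0,0,0],10],[[1.2,3.15,0],[0,0,0],10],[[1.35,4.15,0],[0,0,0],10],[[1.4,5.2,0],[0,0,0],10]]}}

```text
time_s: 9.75
eef_pos: [496.4, 72.3, 153.8]
ee_rot: [-0.001, 0.649, 0.76, -0.001]
force: [-9.5, -2.2, 4.7]
grip_width: 0.243
grip_force: 47.8
```

```bash
python3 - <<'E'
from h import *
print(hnow()); plan([0,.1,.2,.3,.4,.5])
E
```

```text
{'t': 9.75, 'pos': array([496.4,  72.3, 153.8]), 'h': np.float64(0.002), 'r': np.float64(104.1), 'push': np.float64(9.75), 'rad': np.float64(-0.72), 'f': array([-9.5, -2.2,  4.7]), 'gw': 0.24272011139943184, 'gf': 47.81241238117218}
0 [ 0.   -0.02  0.28]
0.1 [-0.05  1.02  0.28]
0.2 [-0.21  2.05  0.27]
0.3 [-0.47  3.06  0.27]
0.4 [-0.82  4.04  0.27]
0.5 [-1.28  4.97  0.26]
```

Request:
{"method": "step_arm", "body": {"increments": [[[-0.05,1.0,0],[0,0,0],10],[[-0.2,2.05,0],[0,0,0],10]]}}

```text
time_s: 10.0
eef_pos: [517.0, 73.6, 153.8]
ee_rot: [-0.001, 0.649, 0.76, -0.001]
force: [-9.2, -0.8, 5.5]
grip_width: 0.243
grip_force: 47.8
```

```bash
python3 - <<'E'
from h import *
print(hnow())
E
```

```text
{'t': 10.0, 'pos': array([517. ,  73.6, 153.8]), 'h': np.float64(0.2), 'r': np.float64(104.2), 'push': np.float64(9.16), 'rad': np.float64(-1.25), 'f': array([-9.2, -0.8,  5.5]), 'gw': 0.2434216527525453, 'gf': 47.82273530960083}
```

Request:
{"method": "step_arm", "body": {"increments": [[[-0.25,1.0,0],[0,0,0],10],[[-0.6,2.0,0],[0,0,0],10]]}}

```text
time_s: 10.25
eef_pos: [537.6, 70.8, 153.8]
ee_rot: [-0.001, 0.649, 0.76, -0.001]
force: [-9.0, -1.3, 4.7]
grip_width: 0.245
grip_force: 47.8
```

```bash
python3 - <<'E'
from h import *
print(hnow()); plan([.5,.55])
E
```

```text
{'t': 10.25, 'pos': array([537.6,  70.8, 153.8]), 'h': np.float64(0.4), 'r': np.float64(104.4), 'push': np.float64(8.38), 'rad': np.float64(-3.47), 'f': array([-9. , -1.3,  4.7]), 'gw': 0.24453004284018223, 'gf': 47.83965826034546}
0.5 [-0.46  0.94  0.28]
0.55 [-0.72  1.39  0.27]
```

Request:
{"method": "step_arm", "body": {"increments": [[[-0.45,0.95,0],[0,0,0],10]]}}

```text
time_s: 10.38
eef_pos: [547.7, 67.9, 153.8]
ee_rot: [-0.001, 0.649, 0.76, -0.001]
force: [-10.4, -0.2, 5.1]
grip_width: 0.245
grip_force: 47.8
```

```bash
python3 - <<'E'
from h import *
print(hnow()); plan([.4,.25,.1,-.05,-.2,-.35,-.5])
E
```

```text
{'t': 10.375, 'pos': array([547.7,  67.9, 153.8]), 'h': np.float64(0.501), 'r': np.float64(104.5), 'push': np.float64(9.7), 'rad': np.float64(-3.64), 'f': array([-10.4,  -0.2,   5.1]), 'gw': 0.2448306359215477, 'gf': 47.845982909202576}
0.4 [ 0.45 -0.95  0.28]
0.25 [ 0.96 -2.43  0.29]
0.1 [ 1.23 -3.97  0.29]
-0.05 [ 1.27 -5.54  0.3 ]
-0.2 [ 1.08 -7.09  0.3 ]
-0.35 [ 0.65 -8.6   0.31]
-0.5 [ 1.000e-02 -1.003e+01  3.100e-01]
```

Request:
{"method": "step_arm", "body": {"increments": [[[0.45,-0.95,0],[0,0,0],10],[[0.95,-2.45,0],[0,0,0],10],[[1.2,-3.95,0],[0,0,0],10],[[1.25,-5.55,0],[0,0,0],10],[[1.05,-7.1,0],[0,0,0],10],[[0.6,-8.6,0],[0,0,0],10],[[-0.1,-10.1,0],[0,0,0],10],[[-0.1,-10.1,0],[0,0,0],10]]}}

```text
time_s: 11.38
eef_pos: [447.9, 51.0, 153.9]
ee_rot: [0.0, 0.65, 0.76, 0.0]
force: [-1.1, 1.3, -1.3]
grip_width: 0.243
grip_force: 47.3
```

```bash
python3 - <<'E'
from h import *
print(hnow()); plan([-.4,-.3,-.2,-.1,0,.1,.2,.3,.4,.5])
E
```

```text
{'t': 11.375, 'pos': array([447.9,  51. , 153.9]), 'h': np.float64(-0.513), 'r': np.float64(103.9), 'push': np.float64(0.01), 'rad': np.float64(1.7), 'f': array([-1.1,  1.3, -1.3]), 'gw': 0.24307485107136076, 'gf': 47.286890745162964}
-0.4 [0.52 1.06 0.29]
-0.3 [0.88 2.03 0.29]
-0.2 [1.13 3.04 0.29]
-0.1 [1.29 4.06 0.29]
0 [1.34 5.1  0.29]
0.1 [1.29 6.14 0.29]
0.2 [1.13 7.17 0.29]
0.3 [0.88 8.17 0.29]
0.4 [0.52 9.15 0.29]
0.5 [ 0.07 10.08  0.29]
```

Request:
{"method": "step_arm", "body": {"increments": [[[0.5,1.05,0],[0,0,0],10],[[0.9,2.05,0],[0,0,0],10],[[1.15,3.05,0],[0,0,0],10]]}}

```text
time_s: 11.75
eef_pos: [476.9, 67.3, 153.8]
ee_rot: [-0.001, 0.649, 0.761, -0.001]
force: [-7.4, -4.4, 5.2]
grip_width: 0.241
grip_force: 47.8
```

Request:
{"method": "step_arm", "body": {"increments": [[[0.15,1.0,0],[0,0,0],10],[[0.2,2.05,0],[0,0,0],10]]}}

```text
time_s: 12.0
eef_pos: [496.8, 72.5, 153.8]
ee_rot: [-0.001, 0.649, 0.76, -0.001]
force: [-9.0, -3.0, 5.5]
grip_width: 0.244
grip_force: 47.8
```

```bash
python3 - <<'E'
from h import *
print(hnow()); plan([.1,.2])
E
```

```text
{'t': 12.0, 'pos': array([496.8,  72.5, 153.8]), 'h': np.float64(0.006), 'r': np.float64(104.1), 'push': np.float64(9.38), 'rad': np.float64(-1.65), 'f': array([-9. , -3. ,  5.5]), 'gw': 0.243881680960205, 'gf': 47.8349232673645}
0.1 [-0.06  0.98  0.27]
0.2 [-0.21  2.01  0.27]
```

Request:
{"method": "step_arm", "body": {"increments": [[[-0.05,1.0,0],[0,0,0],10],[[-0.2,2.0,0],[0,0,0],10]]}}

```text
time_s: 12.25
eef_pos: [516.8, 73.7, 153.8]
ee_rot: [-0.001, 0.649, 0.76, -0.001]
force: [-9.8, -3.4, 6.8]
grip_width: 0.241
grip_force: 47.9
```

```bash
python3 - <<'E'
from h import *
print(hnow())
E
```

```text
{'t': 12.25, 'pos': array([516.8,  73.7, 153.8]), 'h': np.float64(0.198), 'r': np.float64(104.3), 'push': np.float64(9.67), 'rad': np.float64(-3.83), 'f': array([-9.8, -3.4,  6.8]), 'gw': 0.24110807918079566, 'gf': 47.856913805007935}
```

Request:
{"method": "step_arm", "body": {"increments": [[[-0.25,1.0,0],[0,0,0],10],[[-0.6,2.0,0],[0,0,0],10]]}}

```text
time_s: 12.5
eef_pos: [537.4, 70.9, 153.8]
ee_rot: [-0.001, 0.649, 0.76, -0.001]
force: [-10.4, -3.3, 6.3]
grip_width: 0.244
grip_force: 47.9
```

```bash
python3 - <<'E'
from h import *
print(hnow())
E
```

```text
{'t': 12.5, 'pos': array([537.4,  70.9, 153.8]), 'h': np.float64(0.398), 'r': np.float64(104.5), 'push': np.float64(9.31), 'rad': np.float64(-5.68), 'f': array([-10.4,  -3.3,   6.3]), 'gw': 0.24393057713910027, 'gf': 47.881704568862915}
```

Request:
{"method": "step_arm", "body": {"increments": [[[-0.45,0.95,0],[0,0,0],10]]}}

```text
time_s: 12.62
eef_pos: [547.5, 68.0, 153.8]
ee_rot: [-0.001, 0.649, 0.76, -0.001]
force: [-10.6, -1.6, 7.0]
grip_width: 0.24
grip_force: 47.9
```

```bash
python3 - <<'E'
from h import *
print(hnow())
E
```

```text
{'t': 12.625, 'pos': array([547.5,  68. , 153.8]), 'h': np.float64(0.498), 'r': np.float64(104.6), 'push': np.float64(9.45), 'rad': np.float64(-5.02), 'f': array([-10.6,  -1.6,   7. ]), 'gw': 0.23969136373014321, 'gf': 47.89250314235687}
```

Request:
{"method": "step_arm", "body": {"increments": [[[0.45,-0.95,0],[0,0,0],10],[[0.95,-2.45,0],[0,0,0],10],[[1.2,-3.95,0],[0,0,0],10],[[1.25,-5.55,0],[0,0,0],10],[[1.05,-7.1,0],[0,0,0],10],[[0.6,-8.6,0],[0,0,0],10],[[-0.1,-10.1,0],[0,0,0],10],[[-0.1,-10.1,0],[0,0,0],10]]}}

```text
time_s: 13.62
eef_pos: [447.9, 50.9, 153.9]
ee_rot: [0.0, 0.65, 0.76, 0.0]
force: [-0.3, 0.2, -1.6]
grip_width: 0.243
grip_force: 47.2
```

```bash
python3 - <<'E'
from h import *
print(hnow()); plan([-.4,-.3,-.2])
E
```

```text
{'t': 13.625, 'pos': array([447.9,  50.9, 153.9]), 'h': np.float64(-0.514), 'r': np.float64(103.9), 'push': np.float64(0.07), 'rad': np.float64(0.35), 'f': array([-0.3,  0.2, -1.6]), 'gw': 0.24292608040475888, 'gf': 47.23680138587952}
-0.4 [0.52 1.06 0.29]
-0.3 [0.88 2.04 0.29]
-0.2 [1.14 3.05 0.29]
```

Third stroke, with smaller steps once it bites.

Request:
{"method": "step_arm", "body": {"increments": [[[0.5,1.05,0],[0,0,0],10],[[0.9,2.05,0],[0,0,0],10],[[1.15,3.05,0],[0,0,0],10]]}}

```text
time_s: 14.0
eef_pos: [476.5, 67.1, 153.8]
ee_rot: [-0.001, 0.649, 0.761, -0.002]
force: [-8.2, -7.1, 5.5]
grip_width: 0.243
grip_force: 47.8
```

```bash
python3 - <<'E'
from h import *
print(hnow())
E
```

```text
{'t': 14.0, 'pos': array([476.5,  67.1, 153.8]), 'h': np.float64(-0.197), 'r': np.float64(104.0), 'push': np.float64(10.11), 'rad': np.float64(-3.84), 'f': array([-8.2, -7.1,  5.5]), 'gw': 0.2434578826292122, 'gf': 47.818111181259155}
```

Request:
{"method": "step_arm", "body": {"increments": [[[0.15,1.0,0],[0,0,0],10]]}}

```text
time_s: 14.12
eef_pos: [486.0, 70.2, 153.8]
ee_rot: [-0.001, 0.649, 0.761, -0.002]
force: [-8.2, -6.7, 6.3]
grip_width: 0.247
grip_force: 47.8
```

```bash
python3 - <<'E'
from h import *
print(hnow())
E
```

```text
{'t': 14.125, 'pos': array([486. ,  70.2, 153.8]), 'h': np.float64(-0.1), 'r': np.float64(104.1), 'push': np.float64(9.62), 'rad': np.float64(-4.45), 'f': array([-8.2, -6.7,  6.3]), 'gw': 0.24665571567390437, 'gf': 47.84562706947327}
```

Request:
{"method": "step_arm", "body": {"increments": [[[0.05,1.05,0],[0,0,0],10]]}}

```text
time_s: 14.25
eef_pos: [496.1, 72.4, 153.8]
ee_rot: [-0.001, 0.649, 0.761, -0.002]
force: [-9.3, -5.3, 6.3]
grip_width: 0.247
grip_force: 47.9
```

```bash
python3 - <<'E'
from h import *
print(hnow())
E
```

```text
{'t': 14.25, 'pos': array([496.1,  72.4, 153.8]), 'h': np.float64(-0.001), 'r': np.float64(104.1), 'push': np.float64(9.99), 'rad': np.float64(-3.8), 'f': array([-9.3, -5.3,  6.3]), 'gw': 0.24715860668004838, 'gf': 47.87901163101196}
```

Request:
{"method": "step_arm", "body": {"increments": [[[-0.05,1.05,0],[0,0,0],10]]}}

```text
time_s: 14.38
eef_pos: [506.4, 73.6, 153.8]
ee_rot: [-0.001, 0.649, 0.761, -0.002]
force: [-11.3, -5.2, 8.2]
grip_width: 0.245
grip_force: 47.9
```

```bash
python3 - <<'E'
from h import *
print(hnow())
E
```

```text
{'t': 14.375, 'pos': array([506.4,  73.6, 153.8]), 'h': np.float64(0.099), 'r': np.float64(104.2), 'push': np.float64(11.57), 'rad': np.float64(-4.52), 'f': array([-11.3,  -5.2,   8.2]), 'gw': 0.24543854220766176, 'gf': 47.913445830345154}
```

Request:
{"method": "step_arm", "body": {"increments": [[[-0.15,1.05,0],[0,0,0],10]]}}

```text
time_s: 14.5
eef_pos: [516.9, 73.7, 153.7]
ee_rot: [-0.001, 0.649, 0.761, -0.002]
force: [-12.1, -5.5, 8.4]
grip_width: 0.246
grip_force: 47.9
```

```bash
python3 - <<'E'
from h import *
print(hnow())
E
```

```text
{'t': 14.5, 'pos': array([516.9,  73.7, 153.7]), 'h': np.float64(0.199), 'r': np.float64(104.3), 'push': np.float64(11.84), 'rad': np.float64(-6.05), 'f': array([-12.1,  -5.5,   8.4]), 'gw': 0.24636679341731677, 'gf': 47.949737906455994}
```

Request:
{"method": "step_arm", "body": {"increments": [[[-0.25,1.0,0],[0,0,0],10]]}}

```text
time_s: 14.62
eef_pos: [527.0, 72.9, 153.7]
ee_rot: [-0.001, 0.649, 0.761, -0.002]
force: [-12.8, -3.9, 8.5]
grip_width: 0.242
grip_force: 48.0
```

```bash
python3 - <<'E'
from h import *
print(hnow())
E
```

```text
{'t': 14.625, 'pos': array([527. ,  72.9, 153.7]), 'h': np.float64(0.296), 'r': np.float64(104.4), 'push': np.float64(12.17), 'rad': np.float64(-5.65), 'f': array([-12.8,  -3.9,   8.5]), 'gw': 0.24165909609100583, 'gf': 48.0040168762207}
```

The push is about 3 N over air, with contact near h = -0.1. A little more.

Request:
{"method": "step_arm", "body": {"increments": [[[-0.35,1.0,0],[0,0,0],10]]}}

```text
time_s: 14.75
eef_pos: [537.2, 71.0, 153.7]
ee_rot: [-0.002, 0.649, 0.761, -0.002]
force: [-14.5, -4.1, 9.0]
grip_width: 0.243
grip_force: 48.1
```

```bash
python3 - <<'E'
from h import *
print(hnow())
E
```

```text
{'t': 14.75, 'pos': array([537.2,  71. , 153.7]), 'h': np.float64(0.396), 'r': np.float64(104.5), 'push': np.float64(13.15), 'rad': np.float64(-7.41), 'f': array([-14.5,  -4.1,   9. ]), 'gw': 0.24289788429603626, 'gf': 48.091503381729126}
```

The push is now 13.15 N against about 9.2 N in air, so +4 N: firm. I'll relax, open and lift away.

Request:
{"method": "step_arm", "body": {"increments": [[[0,-0.3,0],[0,0,0],10],[[0,-0.3,0],[0,0,0],60],[[0,-0.3,0],[0,0,0],60],[[0,-0.3,0],[0,0,0],60],[[0,-0.3,-2.5],[0,0,0],60],[[0,-0.3,-5],[0,0,0],60],[[0,-0.3,-9],[0,0,0],60],[[0,-0.3,-9],[0,0,0],60]]}}

```text
time_s: 15.75
eef_pos: [536.3, 70.1, 246.7]
ee_rot: [0.002, 0.65, 0.76, 0.002]
force: [-1.0, -1.0, 0.1]
grip_width: 0.599
grip_force: 0.0
```

```bash
python3 - <<'E'
from h import *
print(hnow())
b=cap('side','s6')
cv2.imwrite('pics/c7.png',cv2.resize(b['img'][120:300,220:420,::-1],(667,600),interpolation=3))
E
```

```text
{'t': 15.75, 'pos': array([536.3,  70.1, 246.7]), 'h': np.float64(0.389), 'r': np.float64(103.4), 'push': np.float64(0.73), 'rad': np.float64(-1.15), 'f': array([-1. , -1. ,  0.1]), 'gw': 0.5985256703480064, 'gf': 0.0}
```

View pics/c7.png

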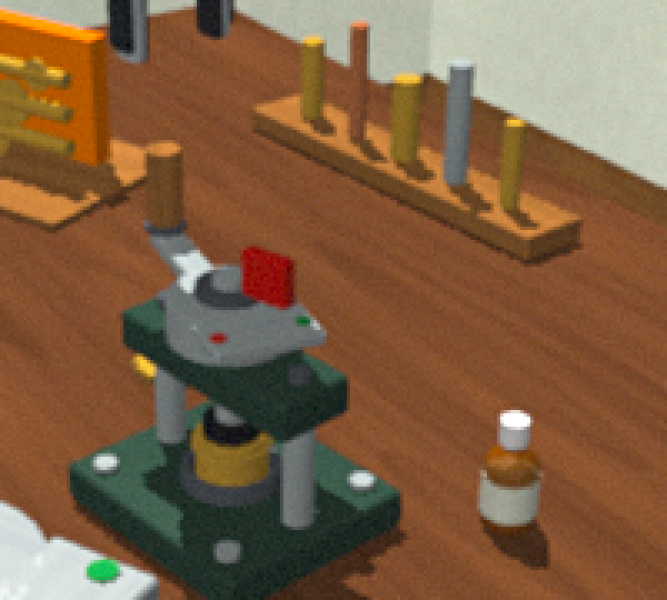

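The pad (230,425) sits on the barrel (232,455), the lever is at the green dot (303,320), and the gripper is clear. Handing in.

```bash
python3 -c "
from rig import ctrl
print(ctrl.finish_job())"
```

```text
the job is handed in; nothing more can be done
None
```

I handed the job in with the barrel clamped at about 4 N over the air push (roughly 225 N by estimate), the lever at the green dot and the gripper clear; the hand-in returned no verdict.

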